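# Shim the rocking paint-mixing scale

### The job

The paint-mixing scale rocks because its front right foot has lost its rubber pad. Push the wooden wedge that lies on the bench, thin end first, squarely in under that bare foot until it is snug and carries the foot, without jacking the scale out of level; then press down with the fingertips on the scale's front right corner, above that foot, about as hard as a one-kilogram weight would, to prove that it no longer rocks, and let go. Only push and press: pick nothing up, do not shove the scale along, and leave the cup on its pan and everything else on the bench standing where it is.

Things in the scene. Friction and masses are not known exactly. Their poses are not given: they have to be found in the camera images.
- scale: Loose grey bench scale, 3 kg: housing 250 mm deep (x), 300 wide (y), underside 20 mm and flat top 57 mm above the bench; round steel pan, 200 mm diameter, in the middle, top at 72 mm; display on a mast at the middle of the rear edge, up to 320 mm high. Origin under the middle of the housing at bench level; z up, x to the rear (mast), y to the left of someone facing the display.
- bare_foot (a point): Lowest point of the bare front right foot, at (-100, -125, 8) mm in the scale's frame: a steel stud, domed to 9 mm radius, hanging 8 mm above the bench. Axes as the scale's. The other three feet, rubber discs at (100, 125), (100, -125), (-100, 125), stand on the bench and keep the scale level; some 3 N down on the bare corner tips it on to the stud.
- corner_top (a point): Flat top of the housing straight above the bare foot, 57 mm above the bench: the place to press. The pan's rim is 60 mm from it towards the middle.
- shim: Loose beech wedge, 50 g, flat on the bench: 100 mm long (x), 45 wide (y), 16 high at the upright back face (x = -50 mm), falling evenly to 2 mm at the thin nose (x = +50). Origin at the middle of its underside, z up, x to the nose. It starts in front of the scale, its centre 90 to 180 mm from the bare foot, its nose turned roughly (within 50 degrees) towards the foot.
- shim_back (a point): Centre of the wedge's upright back face, half-way up (8 mm above the bench): the place to push. Axes as the wedge's. The wedge slides with under 1 N until it meets the foot, which then stands about 7 mm nose-wards of its middle; the push then rises within a few mm of travel. From about 3 N it is snug and stays by friction; from about 12 N on it shoves the scale along.
- mixing_cup: White empty cup, 84 mm wide at the rim and 100 mm high, standing loose on the middle of the scale's pan. Origin at the centre of its underside.
- tin: Closed round steel paint tin with a paper label, 103 mm diameter, 115 mm high. Origin at the centre of its underside. Leave alone.
- hardener: Metal bottle with red cap, 62 mm diameter, 150 mm high. Origin at the centre of its underside. Leave alone.
- tint_jar: Amber jar, 66 mm diameter, 85 mm high. Origin at the centre of its underside. Leave alone.
- tin_lid: Flat steel tin lid, 100 mm diameter, 8 mm high, lying on the bench to the right of the scale's front right corner, as seen facing the display. Origin at the centre of its underside. Leave alone.
- stir_stick: Flat wooden stick, 200 x 22 x 5 mm, lying on the bench to the left of the wedge as seen facing the display, along its own x, pointing roughly at the scale. Origin at the middle of its underside. Leave alone.
- opener: Screwdriver for opening tins, lying on the bench, along its own x. Leave alone.
Mind the look-alikes: they are no part of the job. What is meant by the shim is not pink or purple, and is the larger of those in its own colour.

How it is judged (in metres and radians):
On the way, in this order (a step that is already met when the one before it is completed fails the run):
1. the wedge is pushed in squarely under the bare foot and carries it, with the scale still level (contact force between shim and scale above 0.5 N and y of bare_foot in the frame of shim between -0.015 and 0.015 m and angle between scale's own z axis and vertical below 0.01 rad), for 0.2 s.
2. the corner above the shimmed foot is pressed with more than 5 N and does not give (contact force between the fingers and scale above 5 N and horizontal distance between the grasp point and corner_top below 0.06 m and contact force between shim and scale above 3 N and angle between scale's own z axis and vertical below 0.01 rad), for 0.2 s.
At the end, for the whole second after the job is handed in: The wedge lies flat under the bare foot and carries it with more than 0.5 N, the foot standing within 15 mm of the wedge's centre line; the scale is level within 0.010 rad (0.57 degrees), within 15 mm of where it stood, and both are at rest (all of step 1 and x of bare_foot in the frame of shim between -0.03 and 0.03 m and angle between shim's own z axis and vertical below 0.05 rad and linear speed of each of shim, scale below 0.01 m/s and distance of scale from where it was at the start of the episode below 0.015 m); the robot touches nothing.
It fails at once if the wedge is picked up or turned over (height (world z) of shim above 0.015 m or angle between shim's own z axis and vertical above 0.4 rad).
It fails at once if the scale is lifted, tipped or shoved along by more than 20 mm (height (world z) of scale above 0.015 m or angle between scale's own z axis and vertical above 0.1 rad or distance of scale from where it was at the start of the episode above 0.02 m).
It fails at once if the cup on the pan is knocked over, lifted or displaced by more than 25 mm (distance of mixing_cup from where it was at the start of the episode above 0.025 m or angle between mixing_cup's own z axis and vertical above 0.3 rad).
It fails at once if another thing on the bench is knocked over or displaced by more than 30 mm (distance of any of tin, hardener, tint_jar, tin_lid, stir_stick, opener from where it was at the start of the episode above 0.03 m or angle between any of tin, hardener, tint_jar's own z axis and vertical above 0.5 rad).
It also fails if it takes over 48 s, if anything falls off the work surface, if the arm or the gripper's body presses on something with over 40 N, if the wrist force passes 120 N, or if a joint passes its speed limit or range.

### The arm

A 7-joint arm with a two-finger parallel gripper is mounted at the origin on the work surface. World frame = base frame: x ahead of the robot, y to its left, z up, the work surface at z = 0. Lengths are in mm, angles in rad, forces in N, time in s.
With the tool pointing down it reaches from about 400 to 875 mm from the base axis. Payload 6.5 kg.
Tool frame: the origin (TCP) lies midway between the tips of the shut fingers; the grasp point (between the pads) lies pinch_z behind it (pinch_z is the distance from the TCP to the grasp point, in mm); y points along the fingers, z is the direction in which the jaws open and shut, and the axes are right-handed (so a half turn about y gives the same grasp; the last joint's range is limited). The gripper opens to 85 mm and grips with 20 to 120 N. Pads are 22 mm wide; open, the fingers measure 114 mm over their backs; the gripper's body (76 mm by 85 mm) begins 54 mm behind the grasp point. The pads swing forward as they close: fully open they stand 13 mm farther back than shut.
Start: joints at [-1.381, 0.536, -0.004, 1.538, 0.003, 1.067, -0.071], TCP at [164.458, 628.843, 231.29] pointing down, gripper open.
Joint ranges: [-2.7, 2.7], [-0.37, 2.16], [-1.27, 1.26], [0.24, 2.4], [-1.31, 4.45], [0.19, 1.91], [-2.76, 2.76]. Speed limits (rad/s): [2.39, 2.39, 3.14, 3.14, 3.14, 3.14, 3.14].

### API

Orientations are given as a 3x3 rotation matrix whose columns are the frame's x, y, z axes.
In Python, from cell import * gives the robot as it stands.
- The arm moves only by the tool apply_moves, never from a script. Its argument "deltas" is one flat list of numbers, 7 for each row, row after row: the shift along the tool's x, y, z in m, then the turn, a rotation vector about the tool's x, y, z in rad, then the opening, from 0 (shut) to 1 (fully open). In form: [tx, ty, tz, wx, wy, wz, claw, tx, ty, tz, wx, wy, wz, claw, ...]. A call has 1 to 12 rows; each row shifts and turns the pose as measured when the row begins, along the tool's axes as they then stand; what a row does not reach is not made up. A row lasts 1/8 s, in which the tool goes at most 62.5 mm and 10.7 degrees, less where a joint would pass 70% of its speed; a pose out of reach is approached as far as the arm can. A call is refused whole if a number of a shift passes 0.0625 or a number of a turn 0.188, either way. A call with a gripper value outside its range is refused whole. The fingers move at their own pace and stop on an object; "squeeze" is the grip in N (left out, the last holds). Time passes only in rows, so rows that do not move let the fingers close. It gives the time, the measured TCP pose, the force and the opening at its end, in the units of the state.
- read_state(): the state, without advancing time (a new reading comes with each control period).
- read_camera(name): name is "scene" or "top" or "wrist"; returns a dict with "pixels" (384x512x3 uint8, blue, green, red), "mtx" (3x3 intrinsics, pixels), "origin" and "attitude" of the camera in the world. Camera axes: x right, y down, z forward; pixel columns grow to the right and rows downward; lengths in mm; the calibration is good to about 2 mm. A picture is of the moment at which its call begins. There is no depth.
- job_done(): hands the job in, once; it reports no verdict.
Trained networks look in a picture, given as the dict that the camera call returned (one of the last four; its "shot" number tells which), for a name from the list of things; names that differ only in an ending like _2 or _b are one class to them, and where a whole thing is asked for, a point or a joint stands for the part that bears it (a point fixed in the world has none). Each returns a list of dicts, best first, with "conf" (0 to 1); they miss things now and then, are a little off and sometimes report something else, mostly with a low value. They report only what shows in the picture. A call takes as long as a camera call. They do not tell look-alikes from the thing itself.
- masks_of(picture, thing): "mask" (384x512 bool, what is visible of it) and "extent" ([left, top, right, bottom] in pixels, round what is visible of it).
The state is a dict: "time_s": time; "q": joint angles; "qd": joint speeds; "joint_torque": joint torques, N m; "position": TCP position; "tcp_rot": TCP orientation; "contact_force": force on the tool from outside, world axes, zero at the start; "torque": the same for the moment, N m; "gripper_width": opening from 0.0 (shut) to 1.0 (fully open).
Only numpy, scipy, OpenCV 4.12 (cv2) and the standard library are available. Lean on these libraries where they do the work, as an engineer would, in place of code of your own. Each camera call takes 0.05 s, during which the arm holds its last target.

## Working session

There is one attempt and no reset: what is moved stays moved. The work goes in short steps, Python scripts to look and compute and a tool call to move; the robot and the scene stay as the last step left them, time stands still between calls to the robot, and variables do not carry over. Pictures are saved under pics/ and viewed, and the job is handed in when it is done.

Besides the shell and the picture viewer there is one more tool, called after "Request:" in YAML: its name, and indented under it one key for each argument. apply_moves: Moves the arm, as the interface text tells. Its arguments: {"type":"object","properties":{"deltas":{"type":"array"},"squeeze":{"type":"number"}},"required":["deltas"]}

```bash
ls; mkdir -p pics
python3 - <<'E'
from cell import *
import cv2
s=read_state();print(s)
for n in("scene","top","wrist"):
    p=read_camera(n);cv2.imwrite(f"pics/{n}0.png",p["pixels"]);print(n,p["mtx"],p["origin"],p["attitude"])
E
```

```text
pics
{'time_s': 0.0, 'q': array([-1.38122825,  0.53719215, -0.00442211,  1.5388843 ,  0.00258094,
        1.06731973, -0.07123742]), 'qd': array([ 0.00036178,  0.00070329, -0.00040763, -0.00127365,  0.00095548,
       -0.00105526, -0.00032504]), 'joint_torque': array([-2.46343725e-04, -5.83422232e+01,  1.04840107e+00, -2.59099853e+01,
        1.22522164e-02,  9.56940668e-03,  3.89795545e-06]), 'position': array([164.30176964, 628.2207303 , 230.39206133]), 'tcp_rot': array([[ 9.67472105e-01, -3.34251847e-04,  2.52977499e-01],
       [-2.52977690e-01, -1.76647678e-03,  9.67470500e-01],
       [ 1.23500077e-04, -9.99998384e-01, -1.79357527e-03]]), 'contact_force': array([-0.42581684, -0.19463861, -0.38024905]), 'torque': array([-0.04159656,  0.05430824, -0.02451977]), 'gripper_width': 1.000838516216488}
scene [[401.59870424   0.         250.11222246]
 [  0.         401.59870424 193.68805813]
 [  0.           0.           1.        ]] [1056.39391434 -885.79395172  999.16747637] [[ 0.86891024  0.32863723 -0.37012507]
 [ 0.49495301 -0.57075689  0.65517791]
 [ 0.00406442 -0.75248531 -0.6585965 ]]
top [[375.80413774   0.         248.25195536]
 [  0.         375.80413774 186.29318917]
 [  0.           0.           1.        ]] [ 473.36672424   37.28283317 1108.5415931 ] [[-0.00585085 -0.99664106  0.0816845 ]
 [-0.99997564  0.00614221  0.00331605]
 [-0.00380664 -0.08166311 -0.99665272]]
wrist [[281.15990289   0.         254.99319045]
 [  0.         281.15990289 191.36062551]
 [  0.           0.           1.        ]] [ 87.38381935 648.08457058 372.37282184] [[ 0.25478358  0.91906328  0.30067926]
 [ 0.9669969  -0.24166388 -0.080719  ]
 [-0.00152255  0.31132179 -0.95030333]]
```

View pics/scene0.png

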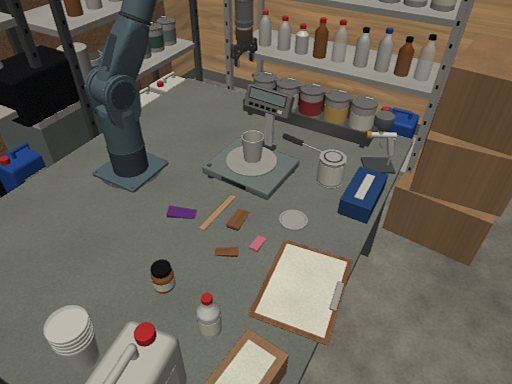

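View pics/top0.png

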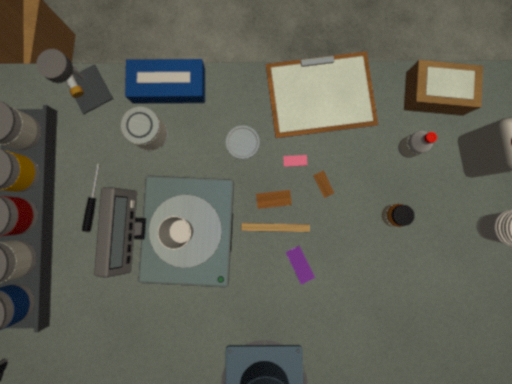

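View pics/wrist0.png

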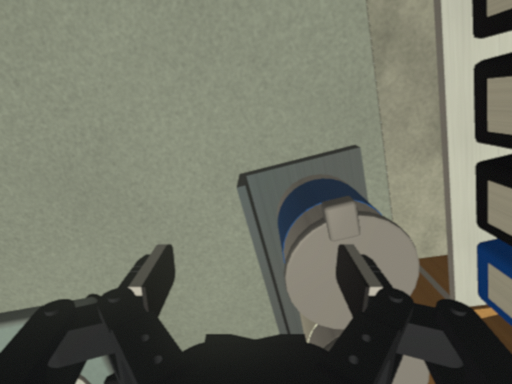

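Top view: the candidates for the wedge are the large brown piece (273,199), small brown (323,183), pink (295,160) and purple (300,264). The description says the larger of its own colour, not pink or purple, so I choose (273,199). Next a close crop to check this, then measure.

```bash
cat > h.py <<'E'
from cell import *
import cv2, numpy as np
from scipy.optimize import least_squares, minimize
def ray(p,uv,z):
    K,R,o=map(np.array,(p["mtx"],p["attitude"],p["origin"]))
    d=R@np.linalg.inv(K)@np.array([uv[0],uv[1],1.]); return o+d*(z-o[2])/d[2]
def proj(p,P):
    K,R,o=map(np.array,(p["mtx"],p["attitude"],p["origin"]))
    c=(np.atleast_2d(P)-o)@R; c=c@K.T; return c[:,:2]/c[:,2:]
def shim_pts(x,y,t):
    V=np.array([[a,b,z] for b in(-22.5,22.5) for a,z in((-50,0),(-50,16),(50,0),(50,2))],float)
    c,s=np.cos(t),np.sin(t); return V@np.array([[c,s,0],[-s,c,0],[0,0,1]])+[x,y,0]
def scale_pts(x,y,t):
    V=np.array([[a,b,z] for b in(-150,150) for a in(-125,125) for z in(20,57)],float)
    c,s=np.cos(t),np.sin(t); return V@np.array([[c,s,0],[-s,c,0],[0,0,1]])+[x,y,0]
def sil(p,P,k=8):
    h=cv2.convexHull(proj(p,P).astype(np.float32))[:,0]
    m=np.zeros((384*1,512*1),np.uint8)
    cv2.fillConvexPoly(m,np.round(h*256).astype(np.int32),255,shift=8,lineType=cv2.LINE_AA); return m/255.
E
python3 - <<'E'
from h import *
p=read_camera("top")
for n in("shim","scale","bare_foot","stir_stick","tin_lid"):
    for m in masks_of(p,n): print(n,m["conf"],m["extent"],m["mask"].sum())
im=p["pixels"]
cv2.imwrite("pics/c1.png",cv2.resize(im[150:250,200:340],None,fx=5,fy=5,interpolation=cv2.INTER_CUBIC))
q=read_camera("scene")
for m in masks_of(q,"shim"): print("scene",m["conf"],m["extent"],m["mask"].sum())
cv2.imwrite("pics/c2.png",cv2.resize(q["pixels"][130:270,160:320],None,fx=5,fy=4.2,interpolation=cv2.INTER_CUBIC))
np.savez("im0.npz",top=im,scene=q["pixels"])
E
```

```text
shim 0.85 [253.8, 192.3, 292.2, 206.4] 498
shim 0.81 [313.6, 168.9, 333.9, 196.0] 291
shim 0.8 [283.4, 245.8, 315.9, 282.9] 570
scale 0.72 [95.6, 175.4, 236.0, 285.3] 11826
scale 0.26 [121.5, 108.1, 168.2, 152.0] 1560
bare_foot 0.87 [93.8, 174.9, 232.9, 288.6] 11977
stir_stick 0.79 [242.3, 221.8, 309.8, 232.1] 441
tin_lid 0.72 [227.6, 126.6, 260.3, 159.8] 922
tin_lid 0.28 [162.8, 212.5, 192.0, 249.8] 870
scene 0.71 [218.2, 246.0, 238.5, 258.3] 182
scene 0.71 [164.5, 205.4, 197.4, 222.3] 312
scene 0.65 [253.2, 235.7, 264.0, 252.5] 124
scene 0.5 [226.4, 208.3, 248.7, 229.0] 264
```

View pics/c1.png

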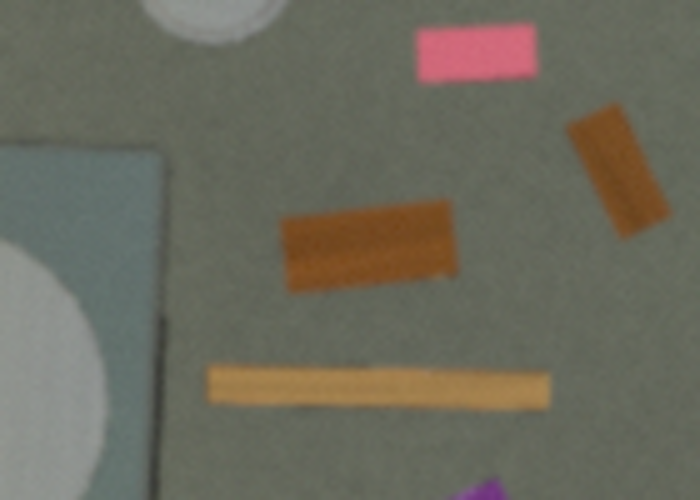

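View pics/c2.png

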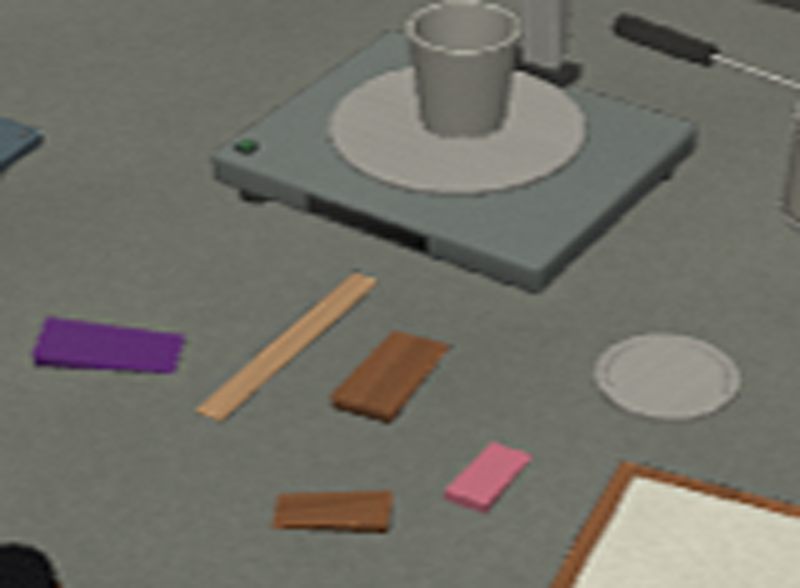

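```bash
cat > fit.py <<'E'
from h import *
def soft_wedge(img,box):
    x0,y0,x1,y1=box; f=img.astype(float)
    r=(f[...,2]-f[...,0])  # red minus blue
    s=np.zeros(r.shape); c=r[y0:y1,x0:x1]; hi=np.percentile(c[c>25],60); s[y0:y1,x0:x1]=np.clip((c+3)/(hi+3),0,1); s[s<0.15]=0; return s
def fit_wedge(views,x0):
    # views: list (p, soft, box)
    def cost(v):
        P=shim_pts(v[0],v[1],v[2]/50); e=0
        for p,s,b in views:
            m=sil(p,P); d=(m-s)[b[1]:b[3],b[0]:b[2]]; e+=(d**2).sum()
        return e
    best=None
    for k in range(3):
        st=x0 if best is None else best.x
        best=minimize(cost,st,method="Nelder-Mead",options=dict(initial_simplex=np.array([st]+[np.array(st)+d for d in np.eye(3)*(6,3,1)[k]]),xatol=.01,fatol=.001,maxiter=600))
    return best
E
python3 - <<'E'
from fit import *
p=read_camera("top");q=read_camera("scene")
print(ray(p,(273,199),9))
bt=(246,184,304,214); bs=(218,200,254,238)
st=soft_wedge(p["pixels"],bt); ss=soft_wedge(q["pixels"],bs)
x0=np.r_[ray(p,(273,199),9)[:2],50*1.5]
for vs in ([(p,st,bt)],[(q,ss,bs)],[(p,st,bt),(q,ss,bs)]):
    r=fit_wedge(vs,x0); print(r.x[:2],np.degrees(r.x[2]/50),r.fun)
# scale top: detect edges
g=cv2.cvtColor(p["pixels"],cv2.COLOR_BGR2HSV)
cr=p["pixels"][165:300,80:245]; cv2.imwrite("pics/s1.png",cv2.resize(cr,None,fx=4.4,fy=4.4,interpolation=cv2.INTER_CUBIC))
for uv in((150,200),(228,200),(238,200),(228,250),(150,270),(245,250)): print(uv,p["pixels"][uv[1],uv[0]])
E
```

```text
[525.72295946 -31.27263987   9.        ]
[526.43355604 -32.21474563] 96.3941190676278 21.787885026303336
[524.25025425 -30.0841074 ] 97.1339771267673 118.06096716557981
[525.46953169 -31.32333292] 96.36443223828391 145.2063310507561
(150, 200) [102 110  99]
(228, 200) [111 113  99]
(238, 200) [ 90 102  99]
(228, 250) [ 97 103  96]
(150, 270) [ 99 109  96]
(245, 250) [ 92 104 102]
```

View pics/s1.png

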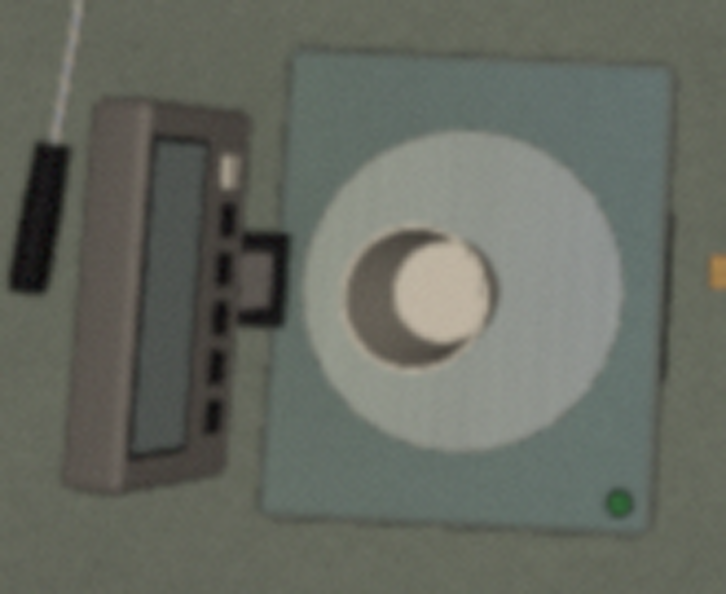

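Run:
```python
from fit import *
p=read_camera("top");q=read_camera("scene")
uv=np.array([[292,50],[673,66],[648,533],[263,517]])/4.4+[80,165]-.4
W=np.array([ray(p,u,57)[:2] for u in uv]); print(W)
L=np.array([[125,-150],[-125,-150],[-125,150],[125,150]])
def res(v):
    c,s=np.cos(v[2]),np.sin(v[2]); return (L@np.array([[c,s],[-s,c]])+v[:2]-W).ravel()
r=least_squares(res,[550,140,1.57]);print("corners",r.x[:2],np.degrees(r.x[2]),res(r.x).round(1))
# soft fit
f=cv2.GaussianBlur(p["pixels"].astype(np.float32),(0,0),.6); d=f[...,0]-f[...,2]
S=np.clip((d+9)/19,0,1); w=np.zeros(S.shape); w[165:300,140:242]=1; w[178:240,130:150]=0
m=sil(p,scale_pts(*r.x)); er=cv2.erode((m>.99).astype(np.uint8),np.ones((9,9)))
w[er>0]=0; w[215:265,232:242]=0;  w[222:232,236:]=0
def cost(v): 
    a=sil(p,scale_pts(v[0],v[1],v[2]/100)); return (w*(a-S)**2).sum()
x0=[r.x[0],r.x[1],r.x[2]*100]
b=minimize(cost,x0,method="Nelder-Mead",options=dict(initial_simplex=np.array([x0]+[np.array(x0)+e for e in np.eye(3)*4])))
print("soft",b.x[:2],np.degrees(b.x[2]/100),b.fun,cost(x0))
for (x,y,t) in (r.x,(b.x[0],b.x[1],b.x[2]/100)):
    R=np.array([[np.cos(t),-np.sin(t)],[np.sin(t),np.cos(t)]]); print("foot",R@[-100,-125]+[x,y])
# overlay
for n,c,box in(("top",p,(200,150,340,250)),("scene",q,(160,130,320,270))):
    k=5; im=cv2.resize(c["pixels"],None,fx=k,fy=k,interpolation=cv2.INTER_CUBIC)
    for P in(scale_pts(*r.x),shim_pts(525.5,-31.3,np.radians(96.4))):
        uvp=proj(c,P)
        for i in range(8):
            for j in range(i):
                if bin(i^j).count("1")==1: cv2.line(im,*[tuple(int(v) for v in (uvp[z]+.5)*k) for z in(i,j)],(0,255,255) ,1)
    x0_,y0_,x1,y1=[k*v for v in box]; cv2.imwrite(f"pics/ov_{n}.png",cv2.resize(im[y0_:y1,x0_:x1],(700,500 if n=="top" else 590)))
```

```text
[[590.51860435 328.7310706 ]
 [578.70629977  84.81257311]
 [285.6798835  101.14643827]
 [296.7571656  342.07598494]]
corners [437.9154883  214.19151673] 87.1830485985694 [ 3.4  2.9  2.9 -2.8 -3.7 -4.4 -2.5  4.3]
soft [438.14658576 223.40797793] 86.58156875849936 345.56054348234625 509.9982330286384
foot [557.84991621 108.1691936 ]
foot [556.96142403 116.13247184]
```

View pics/ov_top.png

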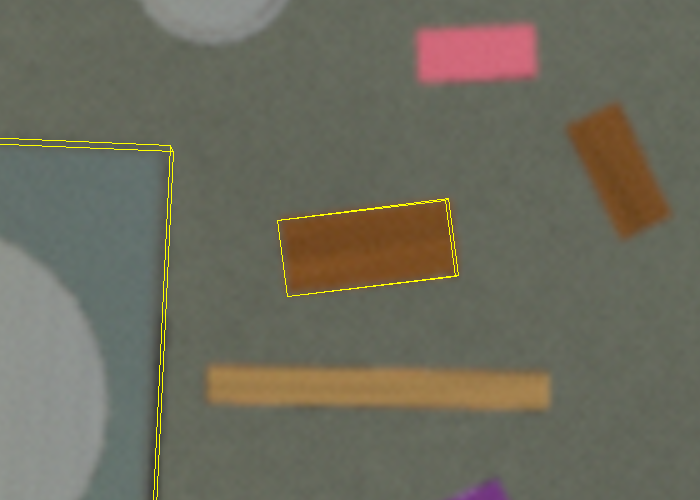

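View pics/ov_scene.png

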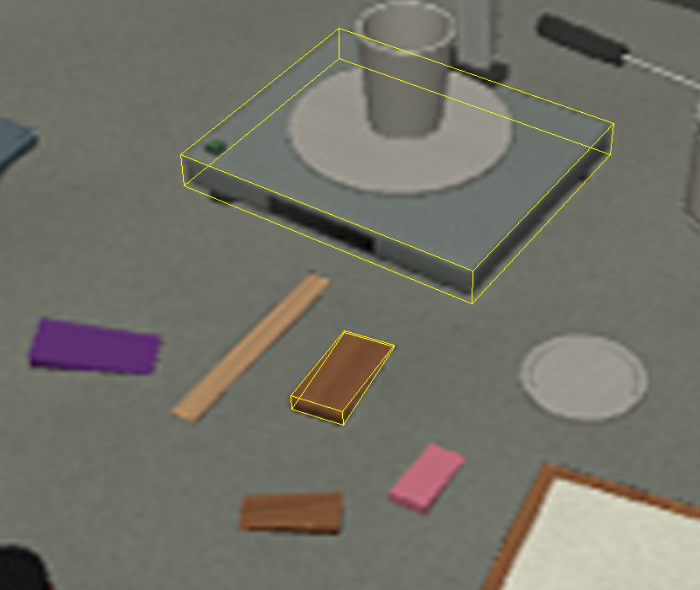

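```bash
cat > plan.py <<'E'
from h import *
from scipy.spatial.transform import Rotation as Ro
def plan(ways,claw,start=None,tmax=.06,rmax=.18,z=None):
    """ways: list of (pos mm, R); prints rows, from the current state"""
    s=read_state(); p=s["position"].copy(); R=s["tcp_rot"].copy()
    out=[]
    for P,Rt in ways:
        P=np.array(P,float); Rt=R if Rt is None else Rt
        dr=Ro.from_matrix(R.T@Rt).as_rotvec()
        n=int(max(1,np.ceil(np.linalg.norm(P-p)/1000/tmax),np.ceil(np.abs(dr).max()/rmax)))
        dp=(P-p)/n
        for i in range(n):
            t=(R.T@dp/1000).round(4); w=(dr/n).round(3)
            out.append([*t,*w,claw]); p=p+R@t*1000; R=R@Ro.from_rotvec(w).as_matrix()
    for i in range(0,len(out),12):
        print([float(v) for r in out[i:i+12] for v in r])
    print("end",p.round(1),len(out))
def down(az,tilt=0):
    """tool pointing down, jaw axis z at azimuth az deg; tilt leans"""
    a=np.radians(az); zz=np.array([np.cos(a),np.sin(a),0]); y=np.array([0,0,-1.]); x=np.cross(y,zz)
    R=np.c_[x,y,zz]; return R@Ro.from_rotvec([0,0,np.radians(tilt)]).as_matrix()
E
python3 - <<'E'
import cell
print([n for n in dir(cell) if n[0]!="_"], getattr(cell,"pinch_z",None))
from plan import *
plan([((164,629,400),None),((400,300,400),down(35)),((525,-130,400),down(6)),((525,-130,120),down(6))],0.3)
E
```

```text
['PlanningError', 'job_done', 'masks_of', 'pinch_z', 'read_camera', 'read_state'] 18.700000000000003
[-0.0001, -0.0562, 0.0, 0.0, 0.0, 0.0, 0.3, -0.0001, -0.0562, 0.0, 0.0, 0.0, 0.0, 0.3, -0.0001, -0.0562, 0.0, 0.0, 0.0, 0.0, 0.3, 0.0445, -0.0, -0.0369, 0.0, 0.101, 0.0, 0.3, 0.048, -0.0, -0.0323, 0.0, 0.101, 0.0, 0.3, 0.051, -0.0, -0.0273, 0.0, 0.101, 0.0, 0.3, 0.0535, -0.0, -0.022, 0.0, 0.101, 0.0, 0.3, 0.0554, -0.0, -0.0165, 0.0, 0.101, 0.0, 0.3, 0.0568, -0.0, -0.0108, 0.0, 0.101, 0.0, 0.3, 0.0576, -0.0, -0.005, 0.0, 0.101, 0.0, 0.3, 0.053, -0.0, -0.0179, -0.0, 0.063, 0.0, 0.3, 0.0541, -0.0, -0.0145, -0.0, 0.063, 0.0, 0.3]
[0.0549, -0.0, -0.0111, -0.0, 0.063, 0.0, 0.3, 0.0555, -0.0, -0.0076, -0.0, 0.063, 0.0, 0.3, 0.0558, -0.0, -0.0041, -0.0, 0.063, 0.0, 0.3, 0.056, -0.0, -0.0006, -0.0, 0.063, 0.0, 0.3, 0.0559, -0.0, 0.003, -0.0, 0.063, 0.0, 0.3, 0.0556, -0.0, 0.0065, -0.0, 0.063, 0.0, 0.3, -0.0, 0.056, -0.0, -0.0, -0.0, 0.0, 0.3, -0.0, 0.056, -0.0, -0.0, -0.0, 0.0, 0.3, -0.0, 0.056, -0.0, -0.0, -0.0, 0.0, 0.3, -0.0, 0.056, -0.0, -0.0, -0.0, 0.0, 0.3, -0.0, 0.056, -0.0, -0.0, -0.0, 0.0, 0.3]
end [ 525.1 -130.1  119.9] 23
```

Request:
apply_moves:
  deltas: [0, -0.057, 0, 0, 0, 0, 0.3, 0, -0.057, 0, 0, 0, 0, 0.3, 0, -0.057, 0, 0, 0, 0, 0.3, 0.0445, 0, -0.037, 0, 0.101, 0, 0.3, 0.048, 0, -0.032, 0, 0.101, 0, 0.3, 0.051, 0, -0.027, 0, 0.101, 0, 0.3, 0.0535, 0, -0.022, 0, 0.101, 0, 0.3, 0.0555, 0, -0.0165, 0, 0.101, 0, 0.3, 0.057, 0, -0.011, 0, 0.101, 0, 0.3, 0.0575, 0, -0.005, 0, 0.101, 0, 0.3, 0.053, 0, -0.018, 0, 0.063, 0, 0.3, 0.054, 0, -0.0145, 0, 0.063, 0, 0.3]

```text
time_s: 2.25
position: [433.1, 180.7, 407.9]
tcp_rot: [[0.446, 0.002, 0.895], [-0.895, 0.006, 0.446], [-0.004, -1.0, 0.005]]
contact_force: [0.7, 0.2, -0.1]
gripper_width: 0.3
```

Run:
```python
from plan import *
plan([((525,-130,400),down(6)),((525,-130,130),down(6))],0.3)
```

```text
[0.0532, 0.001, -0.0094, -0.001, 0.06, -0.001, 0.3, 0.0537, 0.0011, -0.0062, -0.001, 0.06, -0.001, 0.3, 0.0539, 0.0012, -0.003, -0.001, 0.06, -0.001, 0.3, 0.054, 0.0012, 0.0003, -0.001, 0.06, -0.001, 0.3, 0.0539, 0.0013, 0.0035, -0.001, 0.06, -0.001, 0.3, 0.0536, 0.0013, 0.0067, -0.001, 0.06, -0.001, 0.3, -0.0001, 0.054, 0.0001, 0.0, -0.0, 0.0, 0.3, -0.0001, 0.054, 0.0001, 0.0, -0.0, 0.0, 0.3, -0.0001, 0.054, 0.0001, 0.0, -0.0, 0.0, 0.3, -0.0001, 0.054, 0.0001, 0.0, -0.0, 0.0, 0.3, -0.0001, 0.054, 0.0001, 0.0, -0.0, 0.0, 0.3]
end [ 524.9 -130.   130. ] 11
```

Request:
apply_moves:
  deltas: [0.053, 0.001, -0.009, 0, 0.06, 0, 0.3, 0.054, 0.001, -0.006, 0, 0.06, 0, 0.3, 0.054, 0.001, -0.003, 0, 0.06, 0, 0.3, 0.054, 0.001, 0, 0, 0.06, 0, 0.3, 0.054, 0.001, 0.0035, 0, 0.06, 0, 0.3, 0.054, 0.001, 0.0065, 0, 0.06, 0, 0.3, 0, 0.054, 0, 0, 0, 0, 0.3, 0, 0.054, 0, 0, 0, 0, 0.3, 0, 0.054, 0, 0, 0, 0, 0.3, 0, 0.054, 0, 0, 0, 0, 0.3, 0, 0.04, 0, 0, 0, 0, 0.3, 0, 0, 0, 0, 0, 0, 0.3]

```text
time_s: 3.75
position: [530.2, -145.7, 140.6]
tcp_rot: [[0.083, 0.014, 0.996], [-0.997, 0.006, 0.083], [-0.005, -1.0, 0.015]]
contact_force: [0.8, -1.1, 0.6]
gripper_width: 0.299
```

Run:
```python
from plan import *
s=read_state();print(s["position"],s["tcp_rot"].round(3),s["contact_force"],s["gripper_width"],s["q"].round(2))
for n in("wrist","top"):
    p=read_camera(n);cv2.imwrite(f"pics/{n}1.png",p["pixels"]);
    if n=="wrist": print(p["origin"],proj(p,shim_pts(525.5,-31.3,np.radians(96.4))).round(), proj(p,[[556,110,8],[555,111,57],[579,85,57]]).round(),proj(p,[s["position"]]))
```

```text
[ 530.17594309 -145.70458837  140.63539838] [[ 0.083  0.014  0.996]
 [-0.997  0.006  0.083]
 [-0.005 -1.     0.015]] [ 0.84759871 -1.08196468  0.6356895 ] 0.29883265636658113 [-0.26  0.55  0.59  1.92 -0.43  0.8   0.66]
[521.77116465 -67.68527209 282.92012223] [[282. 115.]
 [284. 116.]
 [282.  -4.]
 [282.  -5.]
 [236. 117.]
 [235. 118.]
 [230.  -3.]
 [230.  -4.]] [[ 315. -145.]
 [ 332. -219.]
 [ 364. -154.]] [[254.9214056  246.21069935]]
```

View pics/wrist1.png

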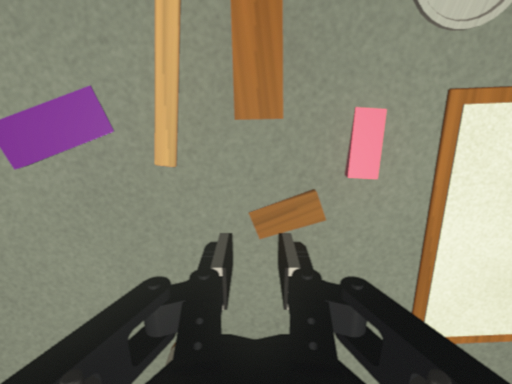

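View pics/top1.png

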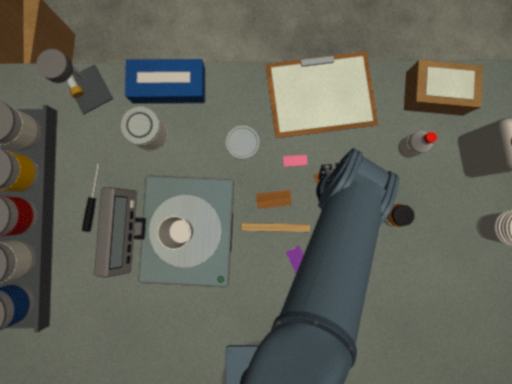

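Wrist view: the wedge's back edge is at (235–283, 118), within 2 px of my estimate. The small brown look-alike is below the fingers at (288,213), so I stay clear of it. The plan is to straddle the wedge with open fingers, nudge it sideways into line with the foot, then push it from the back.

Run:
```python
from plan import *
plan([((527,-44,60),down(-2)),((527,-44,8),down(-2))],0.8,tmax=.03)
```

```text
[-0.0205, 0.0169, 0.0002, -0.004, 0.024, -0.001, 0.8, -0.0205, 0.0168, -0.0002, -0.004, 0.024, -0.001, 0.8, -0.0205, 0.0168, -0.0006, -0.004, 0.024, -0.001, 0.8, -0.0205, 0.0168, -0.0011, -0.004, 0.024, -0.001, 0.8, -0.0205, 0.0168, -0.0015, -0.004, 0.024, -0.001, 0.8, -0.0, 0.026, 0.0, -0.0, -0.001, 0.0, 0.8, -0.0, 0.026, 0.0, -0.0, -0.001, 0.0, 0.8]
end [527. -44.   8.] 7
```

Request:
apply_moves:
  deltas: [-0.0205, 0.017, 0, -0.004, 0.024, -0.001, 0.8, -0.0205, 0.017, 0, -0.004, 0.024, -0.001, 0.8, -0.0205, 0.017, -0.0005, -0.004, 0.024, -0.001, 0.8, -0.0205, 0.017, -0.001, -0.004, 0.024, -0.001, 0.8, -0.0205, 0.017, -0.0015, -0.004, 0.024, -0.001, 0.8, 0, 0, 0, 0, 0, 0, 0.8, 0, 0, 0, 0, 0, 0, 0.8]

```text
time_s: 4.72
position: [542.7, -43.8, 74.1]
tcp_rot: [[-0.04, 0.031, 0.999], [-0.999, -0.0, -0.04], [-0.001, -1.0, 0.031]]
contact_force: [0.3, -0.3, 0.3]
gripper_width: 0.801
```

Run:
```python
from plan import *
s=read_state();print(s["position"],s["gripper_width"],s["contact_force"])
p=read_camera("wrist");cv2.imwrite(f"pics/wrist2.png",p["pixels"])
print(proj(p,shim_pts(525.5,-31.3,np.radians(96.4))).round())
plan([((527,-44,20),down(-2)),((527,-44,2),down(-2))],0.8,tmax=.025)
```

```text
[542.69780698 -43.76260586  74.12551024] 0.8005355953060137 [ 0.3494595  -0.34572254  0.336921  ]
[[266. 239.]
 [268. 248.]
 [248. 120.]
 [248. 120.]
 [215. 247.]
 [213. 257.]
 [188. 130.]
 [188. 130.]]
[0.0004, 0.0178, -0.0058, -0.01, -0.002, -0.0, 0.8, 0.0003, 0.0179, -0.0056, -0.01, -0.002, -0.0, 0.8, 0.0003, 0.018, -0.0054, -0.01, -0.002, -0.0, 0.8, 0.0001, 0.018, -0.0, -0.001, 0.001, -0.001, 0.8]
end [527. -44.   2.] 4
```

View pics/wrist2.png

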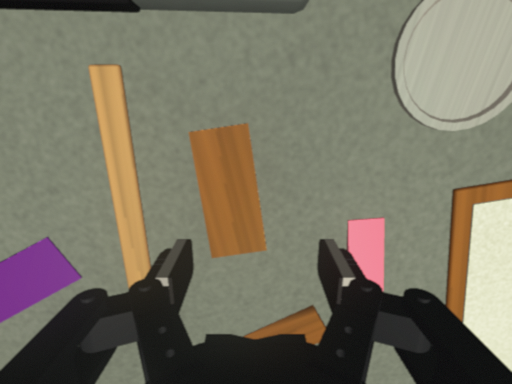

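Wrist view: the wedge spans (190–268, 125–257) and matches the estimate. The tool has drifted 16 mm in +x, so I correct that before descending.

Request:
apply_moves:
  deltas: [0, 0, -0.008, -0.015, -0.002, 0, 0.8, 0, 0, -0.008, -0.015, 0, 0, 0.8, 0, 0.02, 0, 0, 0, 0, 0.8, 0, 0.02, 0, 0, 0, 0, 0.8]

```text
time_s: 5.28
position: [527.2, -45.2, 34.6]
tcp_rot: [[-0.041, 0.004, 0.999], [-0.999, 0.001, -0.041], [-0.001, -1.0, 0.004]]
contact_force: [-0.0, 1.0, -0.2]
gripper_width: 0.798
```

Run:
```python
from plan import *
plan([((527,-44,2),down(-2))],0.8,tmax=.025)
```

```text
[-0.0006, 0.0163, -0.0002, -0.002, -0.003, -0.0, 0.8, -0.0006, 0.0163, -0.0001, -0.002, -0.003, -0.0, 0.8]
end [527. -44.   2.] 2
```

Request:
apply_moves:
  deltas: [0, 0.016, 0, -0.002, -0.003, 0, 0.8, 0, 0.016, 0, -0.002, -0.003, 0, 0.8, 0, 0.003, 0, 0, 0, 0, 0.8, 0, 0, 0, 0, 0, 0, 0.8]

```text
time_s: 5.78
position: [525.2, -45.5, -5.2]
tcp_rot: [[-0.035, -0.005, 0.999], [-0.999, 0.001, -0.035], [-0.001, -1.0, -0.005]]
contact_force: [0.2, -0.9, 0.3]
gripper_width: 0.8
```

Run:
```python
from plan import *
p=read_camera("wrist");cv2.imwrite(f"pics/wrist3.png",p["pixels"])
```

```text
(no output)
```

View pics/wrist3.png

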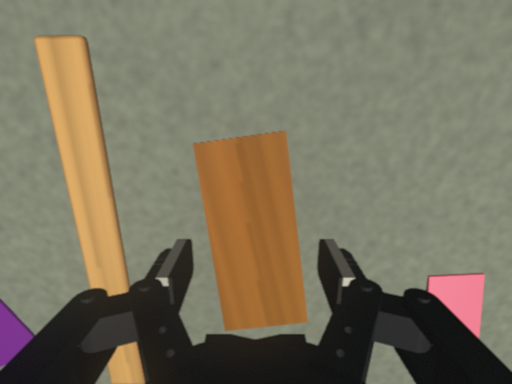

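The fingers straddle the wedge with clear gaps on both sides, so I start the sideways nudge.

Request:
apply_moves:
  deltas: [0, 0, 0.006, 0, 0, 0, 0.8, 0, 0, 0.006, 0, 0, 0, 0.8, 0, 0, 0.006, 0, 0, 0, 0.8, 0, 0, 0.006, 0, 0, 0, 0.8, 0, 0, 0.003, 0, 0, 0, 0.8, 0, 0, 0, 0, 0, 0, 0.8]

```text
time_s: 6.58
position: [555.8, -46.3, -3.7]
tcp_rot: [[-0.034, -0.001, 0.999], [-0.999, 0.001, -0.034], [-0.001, -1.0, -0.002]]
contact_force: [-0.3, -0.8, 0.4]
gripper_width: 0.805
```

Run:
```python
from plan import *
p=read_camera("wrist");cv2.imwrite(f"pics/wrist4.png",p["pixels"])
```

```text
(no output)
```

View pics/wrist4.png

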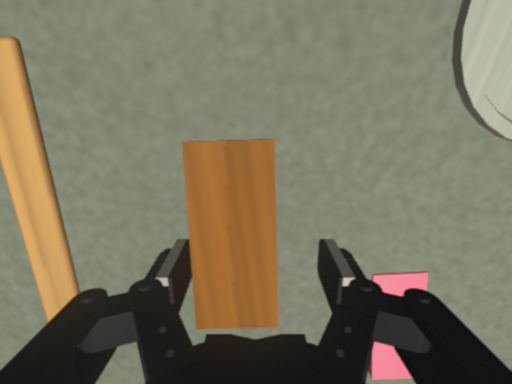

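The wedge is now flat against the left pad and squared up. I nudge it the last 6 mm, then measure.

Request:
apply_moves:
  deltas: [0, 0, 0.0035, 0, 0, 0, 0.8, 0, 0, 0.002, 0, 0, 0, 0.8, 0, 0, 0, 0, 0, 0, 0.8]

```text
time_s: 7.0
position: [561.0, -46.5, -3.8]
tcp_rot: [[-0.035, -0.002, 0.999], [-0.999, 0.001, -0.035], [-0.001, -1.0, -0.002]]
contact_force: [0.2, -0.3, -0.1]
gripper_width: 0.8
```

Run:
```python
from fit import *
s=read_state();print(s["position"])
p=read_camera("wrist");t=read_camera("top")
cv2.imwrite(f"pics/wrist5.png",p["pixels"])
cv2.imwrite("pics/top5.png",cv2.resize(t["pixels"][150:250,200:340],None,fx=5,fy=5,interpolation=cv2.INTER_CUBIC))
```

```text
[561.02972957 -46.54542514  -3.76585547]
```

View pics/wrist5.png

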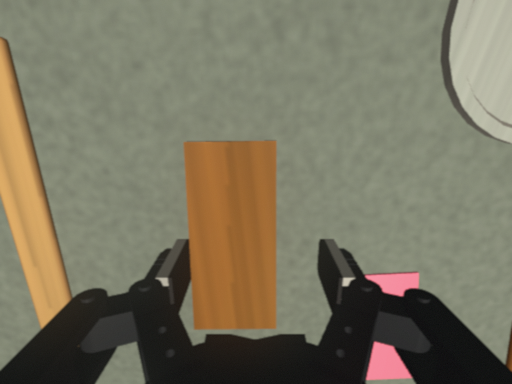

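View pics/top5.png

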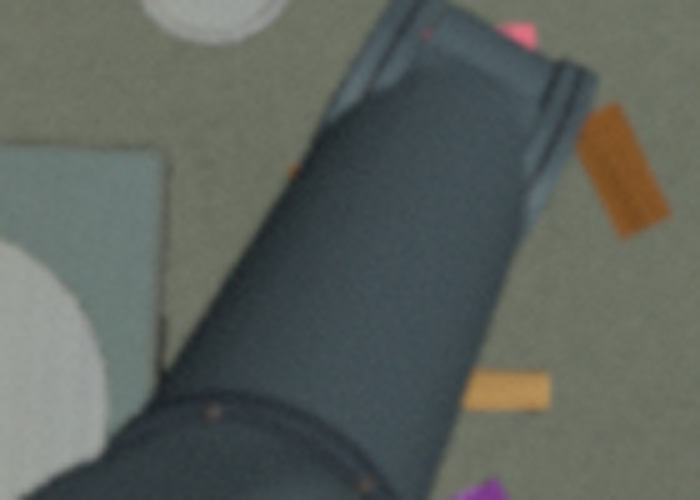

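Run:
```python
from plan import *
p=read_camera("wrist")
N=[ray(p,u,2)[:2] for u in((185,141),(276,140))]; B=[ray(p,u,16)[:2] for u in((194,329),(277,328))]
print(N,B); n=np.mean(N,0);b=np.mean(B,0); print(n,b,np.linalg.norm(n-b),np.degrees(np.arctan2(*(n-b)[::-1])), (n+b)/2)
d=(n-b)/np.linalg.norm(n-b); 
for f in ((556.5,110),(557.8,108.2),(555,111)): f=np.array(f); e=f-(n+b)/2; print("foot in wedge",e@d, d[0]*e[1]-d[1]*e[0])
```

```text
[array([529.59339852,  14.79257915]), array([573.39918493,  13.68078196])] [array([526.48280518, -84.93589775]), array([571.64406323, -85.81069289])]
[551.49629172  14.23668056] [549.06343421 -85.37329532] 99.63968130530175 88.60089554586442 [550.27986296 -35.56830738]
foot in wedge 145.67678363216677 -2.664006402720886
foot in wedge 143.90906178176468 -4.007568630386896
foot in wedge 146.639860674819 -1.1400370428201474
```

The wedge is now at centre (550,-36), heading 88.6°, with the foot 146 mm ahead and 3 mm to the right of its centre line. Next I go round behind it.

Request:
apply_moves:
  deltas: [0, 0, -0.006, 0, 0, 0, 0.8, 0, -0.02, 0, 0, 0, 0, 0.8, 0, -0.02, 0, 0, 0, 0, 0.8, 0.025, 0, -0.003, 0, 0, 0, 0.3, 0.025, 0, 0, 0, 0, 0, 0.3, 0.015, 0, 0, 0, 0, 0, 0.3, 0, 0, 0, 0, 0, 0, 0.3]

```text
time_s: 8.02
position: [551.9, -112.4, 44.7]
tcp_rot: [[-0.033, 0.004, 0.999], [-0.999, 0.001, -0.033], [-0.001, -1.0, 0.004]]
contact_force: [0.5, 0.5, 0.2]
gripper_width: 0.304
```

Run:
```python
from plan import *
p=read_camera("wrist");cv2.imwrite(f"pics/wrist6.png",p["pixels"])
plan([((551,-113,20),down(-1.5)),((551,-113,4),down(-1.5))],0.3,tmax=.025)
```

```text
[0.0017, 0.0245, -0.0011, -0.004, -0.006, -0.002, 0.3, -0.0, 0.016, -0.0, -0.0, -0.0, -0.0, 0.3]
end [ 551. -113.    4.] 2
```

View pics/wrist6.png

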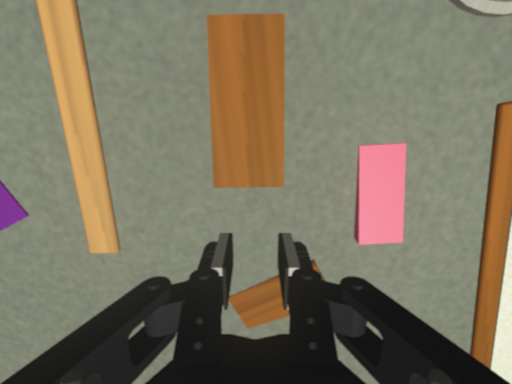

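Run:
```python
from plan import *
p=read_camera("wrist")
for u in((316,261),(322,272),(229,297)): print(ray(p,u,8)[:2])
for u in((214,187),(284,187)): print(ray(p,u,16)[:2])
for u in((208,14),(285,13)): print(ray(p,u,2)[:2])
```

```text
[ 595.55415496 -145.33334063]
[ 600.2844176  -154.78947632]
[ 530.40121109 -174.25655012]
[527.21741254 -84.11064459]
[571.61374922 -85.68986825]
[529.77941262  15.17085874]
[573.85613741  14.20574279]
```

Request:
apply_moves:
  deltas: [0, 0.02, -0.001, -0.004, -0.006, 0, 0.3, 0, 0.01, 0, 0, 0, 0, 0.3, 0, 0.004, 0, 0, 0, 0, 0.3, 0, 0, 0, 0, 0, 0, 0.3]

```text
time_s: 8.62
position: [550.2, -107.1, 6.3]
tcp_rot: [[-0.021, -0.004, 1.0], [-1.0, 0.004, -0.021], [-0.004, -1.0, -0.004]]
contact_force: [-0.1, -0.2, -0.3]
gripper_width: 0.298
```

Request:
apply_moves:
  deltas: [-0.006, 0.0005, 0, 0, 0, 0, 0.3, -0.006, 0.0005, 0, 0, 0, 0, 0.3, -0.008, 0, 0, 0, 0, 0, 0.3, -0.008, 0, 0, 0, 0, 0, 0.3, -0.008, 0, 0, 0, 0, 0, 0.3, -0.008, 0, 0, 0, 0, 0, 0.3, -0.008, 0, 0, 0, 0, 0, 0.3, -0.004, 0, 0, 0, 0, 0, 0.3, 0, 0, 0, 0, 0, 0, 0.3]

```text
time_s: 9.75
position: [552.3, -46.2, 6.3]
tcp_rot: [[-0.02, -0.002, 1.0], [-1.0, 0.005, -0.02], [-0.005, -1.0, -0.002]]
contact_force: [-0.7, -0.2, 0.4]
gripper_width: 0.298
```

Run:
```python
from plan import *
p=read_camera("wrist");cv2.imwrite(f"pics/wrist7.png",p["pixels"])
print(proj(p,[[556.5,110,8],[579,85,57],[579,85,20]]))
```

```text
[[ 256.80671875 -107.97783159]
 [ 348.91530667 -121.23095846]
 [ 317.90536907  -47.47460601]]
```

View pics/wrist7.png

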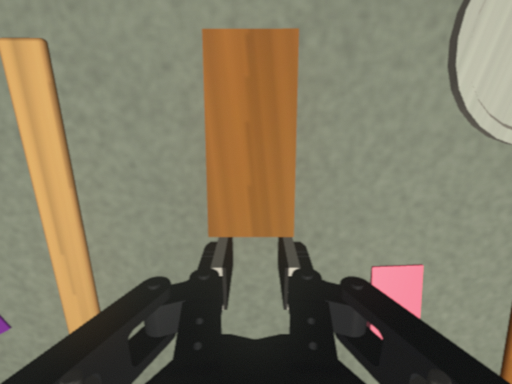

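The wedge is following squarely, with its back edge at (208–295, 236) against both fingertips. I keep pushing.

Request:
apply_moves:
  deltas: [-0.008, 0, 0, 0, 0, 0, 0.3, -0.008, 0, 0, 0, 0, 0, 0.3, -0.008, 0, 0, 0, 0, 0, 0.3, -0.008, 0, 0, 0, 0, 0, 0.3, -0.008, 0, 0, 0, 0, 0, 0.3, -0.008, 0, 0, 0, 0, 0, 0.3, -0.006, 0, 0, 0, 0, 0, 0.3, 0, 0, 0, 0, 0, 0, 0.3]

```text
time_s: 10.8
position: [553.4, 11.5, 6.5]
tcp_rot: [[-0.02, -0.002, 1.0], [-1.0, 0.005, -0.02], [-0.005, -1.0, -0.002]]
contact_force: [-0.0, 0.0, 0.9]
gripper_width: 0.306
```

Run:
```python
from plan import *
p=read_camera("wrist");cv2.imwrite(f"pics/wrist8.png",p["pixels"])
print(proj(p,[[556.5,110,8],[579,85,57],[579,85,20]]).round(),[ray(p,u,16)[:2] for u in ((208,236),(295,236))])
q=read_camera("scene");cv2.imwrite("pics/sc8.png",cv2.resize(q["pixels"][130:270,160:320],None,fx=4.5,fy=4,interpolation=cv2.INTER_CUBIC))
```

```text
[[257.  55.]
 [330. 116.]
 [309. 112.]] [array([529.21822972,  23.30273246]), array([574.69668598,  22.35620199])]
```

View pics/wrist8.png

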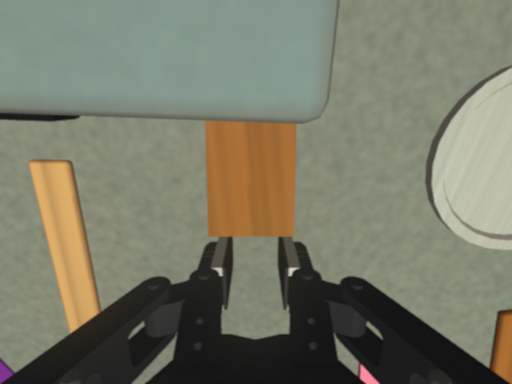

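View pics/sc8.png

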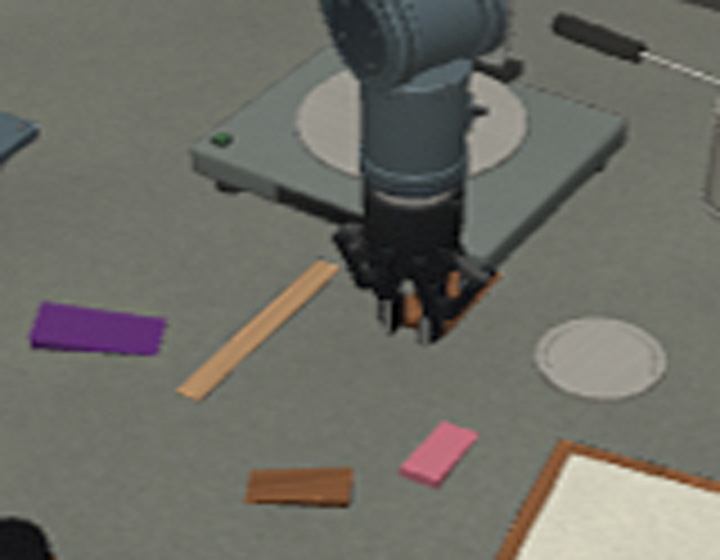

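Run:
```python
from plan import *
p=read_camera("wrist")
f=[ray(p,u,57)[:2] for u in((100,117.5),(290,123))]; r=[ray(p,u,57)[:2] for u in((338,5),(331,80))]
print(f,r); yd=f[1]-f[0]; print("front edge ang",np.degrees(np.arctan2(yd[1],yd[0])), "right edge ang",np.degrees(np.arctan2(*(r[0]-r[1])[::-1])))
A=np.c_[f[1]-f[0],-(r[1]-r[0])]; t=np.linalg.solve(A,r[0]-f[0]); c=f[0]+t[0]*(f[1]-f[0])
h=np.radians(87.2);ex=np.array([np.cos(h),np.sin(h)]);ey=np.array([-np.sin(h),np.cos(h)])
print("corner",c,"foot",c+25*ex+25*ey)
```

```text
[array([506.22304906,  85.36551365]), array([566.36159525,  82.30904389])] [array([579.41098184, 114.49495733]), array([578.62245803,  94.77096139])]
front edge ang -2.909486142252196 right edge ang 87.71065452878975
corner [578.10040556  81.71243288] foot [554.35149637 107.90383056]
```

Foot and centre line agree within about 3 mm. I push on to just short of contact, then take small steps while watching the force.

Request:
apply_moves:
  deltas: [-0.006, 0, 0, 0, 0, 0, 0.3, -0.006, 0, 0, 0, 0, 0, 0.3, -0.005, 0, 0, 0, 0, 0, 0.3, -0.002, 0, 0, 0, 0, 0, 0.3, 0, 0, 0, 0, 0, 0, 0.3]

```text
time_s: 11.58
position: [553.8, 30.3, 6.7]
tcp_rot: [[-0.022, -0.002, 1.0], [-1.0, 0.004, -0.022], [-0.004, -1.0, -0.002]]
contact_force: [-0.2, -1.5, -0.0]
gripper_width: 0.302
```

Request:
apply_moves:
  deltas: [-0.002, 0, 0, 0, 0, 0, 0.3, -0.002, 0, 0, 0, 0, 0, 0.3, 0, 0, 0, 0, 0, 0, 0.3]

```text
time_s: 11.95
position: [553.9, 34.3, 6.7]
tcp_rot: [[-0.022, -0.002, 1.0], [-1.0, 0.004, -0.022], [-0.004, -1.0, -0.002]]
contact_force: [-0.4, 0.3, -0.4]
gripper_width: 0.301
```

Request:
apply_moves:
  deltas: [-0.002, 0, 0, 0, 0, 0, 0.3, 0, 0, 0, 0, 0, 0, 0.3]

```text
time_s: 12.2
position: [553.9, 36.3, 6.7]
tcp_rot: [[-0.023, -0.002, 1.0], [-1.0, 0.004, -0.023], [-0.004, -1.0, -0.002]]
contact_force: [-0.3, 0.1, 0.2]
gripper_width: 0.3
```

Request:
apply_moves:
  deltas: [-0.0015, 0, 0, 0, 0, 0, 0.3, 0, 0, 0, 0, 0, 0, 0.3]

```text
time_s: 12.45
position: [554.0, 37.9, 6.7]
tcp_rot: [[-0.023, -0.002, 1.0], [-1.0, 0.004, -0.023], [-0.004, -1.0, -0.002]]
contact_force: [0.1, 0.8, 0.1]
gripper_width: 0.299
```

Request:
apply_moves:
  deltas: [-0.001, 0, 0, 0, 0, 0, 0.3, 0, 0, 0, 0, 0, 0, 0.3]

```text
time_s: 12.7
position: [554.0, 39.0, 6.7]
tcp_rot: [[-0.023, -0.002, 1.0], [-1.0, 0.004, -0.023], [-0.004, -1.0, -0.002]]
contact_force: [-0.5, -0.3, -0.0]
gripper_width: 0.302
```

Request:
apply_moves:
  deltas: [-0.001, 0, 0, 0, 0, 0, 0.3, 0, 0, 0, 0, 0, 0, 0.3]

```text
time_s: 12.95
position: [554.0, 40.0, 6.7]
tcp_rot: [[-0.023, -0.002, 1.0], [-1.0, 0.004, -0.023], [-0.004, -1.0, -0.002]]
contact_force: [0.2, 0.9, -0.5]
gripper_width: 0.3
```

Run:
```python
from plan import *
F=[]
for i in range(5):
    p=read_camera("wrist");F.append(read_state()["contact_force"])
print(np.mean(F,0),np.std(F,0))
```

```text
[0.19071604 0.05179425 0.37694366] [0.45004976 0.36124731 0.46543927]
```

Request:
apply_moves:
  deltas: [-0.001, 0, 0, 0, 0, 0, 0.3, 0, 0, 0, 0, 0, 0, 0.3]

```text
time_s: 13.45
position: [554.0, 40.7, 6.7]
tcp_rot: [[-0.023, -0.002, 1.0], [-1.0, 0.004, -0.023], [-0.004, -1.0, -0.002]]
contact_force: [1.0, -0.7, -0.3]
gripper_width: 0.298
```

Request:
apply_moves:
  deltas: [-0.001, 0, 0, 0, 0, 0, 0.3, 0, 0, 0, 0, 0, 0, 0.3]

```text
time_s: 13.7
position: [554.0, 41.2, 6.8]
tcp_rot: [[-0.023, -0.002, 1.0], [-1.0, 0.003, -0.023], [-0.003, -1.0, -0.002]]
contact_force: [-0.1, 0.2, 0.3]
gripper_width: 0.3
```

Request:
apply_moves:
  deltas: [-0.001, 0, 0, 0, 0, 0, 0.3, 0, 0, 0, 0, 0, 0, 0.3]

```text
time_s: 13.95
position: [554.0, 41.5, 6.8]
tcp_rot: [[-0.024, -0.002, 1.0], [-1.0, 0.002, -0.024], [-0.002, -1.0, -0.002]]
contact_force: [-0.7, -1.3, 0.1]
gripper_width: 0.298
```

```bash
cat > frc.py <<'E'
from plan import *
F=[]
for i in range(6):
    p=read_camera("wrist");F.append(read_state()["contact_force"])
print(read_state()["time_s"],read_state()["position"],np.mean(F,0),np.std(F,0))
cv2.imwrite("pics/wl.png",p["pixels"])
E
python3 frc.py
```

```text
14.25 [554.01187686  41.52168603   6.75225378] [-0.12911742 -1.49706977 -0.12378773] [0.57656233 0.55627439 0.28320028]
```

View pics/wl.png

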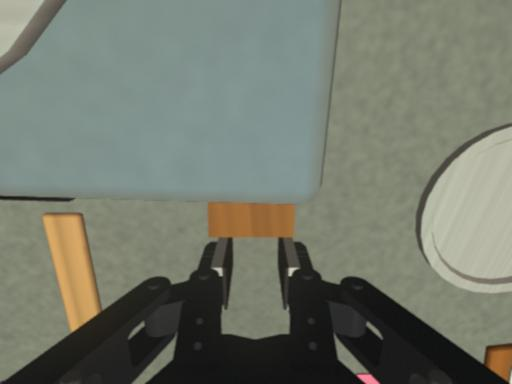

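The foot is meeting the wedge: travel has slowed and the reaction is about 1.5 N. I build the push gradually.

Request:
apply_moves:
  deltas: [-0.002, 0, 0, 0, 0, 0, 0.3, -0.002, 0, 0, 0, 0, 0, 0.3]

```text
time_s: 14.5
position: [554.0, 42.5, 6.8]
tcp_rot: [[-0.026, -0.001, 1.0], [-1.0, -0.002, -0.026], [0.002, -1.0, -0.001]]
contact_force: [-0.5, -6.9, -0.7]
gripper_width: 0.301
```

```bash
python3 frc.py
```

```text
14.8 [554.01101728  42.45636337   6.78818023] [-0.30464525 -5.67168117  0.4914621 ] [0.36760131 0.34807532 0.62070089]
```

The push holds at 5.7 N, so the wedge is snug. I back off, rise and shut the fingers.

Request:
apply_moves:
  deltas: [0.006, 0, 0, 0, 0, 0, 0.3, 0.008, 0, 0, 0, 0, 0, 0.3, 0.008, 0, 0, 0, 0, 0, 0.3, 0, -0.03, 0, 0, 0, 0, 0.3, 0, -0.03, 0, 0, 0, 0, 0.0, 0, -0.03, 0, 0, 0, 0, 0.0, 0, -0.02, 0, 0, 0, 0, 0, 0, 0, 0, 0, 0, 0, 0]

```text
time_s: 15.8
position: [553.3, 19.2, 119.7]
tcp_rot: [[-0.026, -0.003, 1.0], [-1.0, 0.002, -0.026], [-0.002, -1.0, -0.003]]
contact_force: [0.8, -0.3, -0.5]
gripper_width: 0.001
```

Run:
```python
from plan import *
s=read_state();print(s["contact_force"])
p=read_camera("wrist");cv2.imwrite("pics/w10.png",p["pixels"])
print(proj(p,[[555.5,108,57],[555.5,108,8]]).round())
q=read_camera("scene");cv2.imwrite("pics/sc10.png",cv2.resize(q["pixels"][130:270,160:320],None,fx=4.5,fy=4,interpolation=cv2.INTER_CUBIC))
plan([((557,106,115),down(-2.5))],0,tmax=.05)
```

```text
[ 0.75838434 -0.32716869 -0.47494309]
[[255.  85.]
 [255.  88.]]
[-0.0434, 0.0016, 0.0013, 0.003, 0.009, -0.001, 0.0, -0.0434, 0.0015, 0.001, 0.003, 0.009, -0.001, 0.0]
end [557.  106.1 115. ] 2
```

View pics/w10.png

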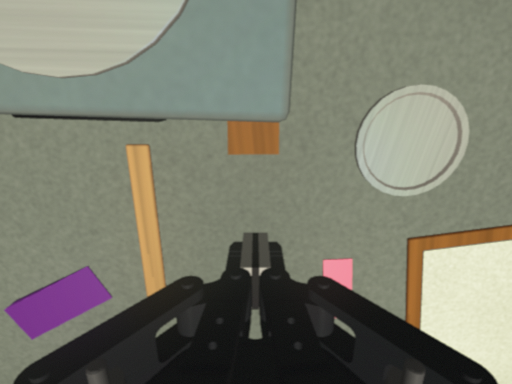

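View pics/sc10.png

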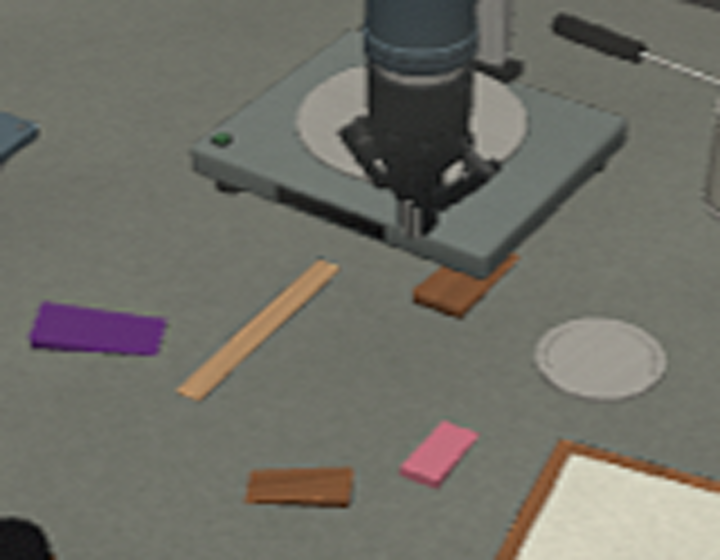

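The wedge sits squarely under the corner at (228–280, 122–154) and stayed put on release. I move over the corner.

Request:
apply_moves:
  deltas: [-0.04, 0.002, 0.001, 0.003, 0.005, 0, 0, -0.035, 0.002, 0.001, 0, 0, 0, 0, -0.008, 0, 0, 0, 0, 0, 0, 0, 0.02, 0, 0, 0, 0, 0, 0, 0.01, 0, 0, 0, 0, 0, 0, 0, 0, 0, 0, 0, 0]

```text
time_s: 16.65
position: [552.9, 99.0, 76.8]
tcp_rot: [[-0.037, -0.011, 0.999], [-0.999, -0.003, -0.037], [0.003, -1.0, -0.01]]
contact_force: [-0.4, -0.7, 0.8]
gripper_width: -0.003
```

Request:
apply_moves:
  deltas: [-0.006, 0.006, 0.003, 0, 0, 0, 0, -0.001, 0.006, 0, 0, 0, 0, 0, 0, 0.003, 0, 0, 0, 0, 0, 0, 0, 0, 0, 0, 0, 0]

```text
time_s: 17.15
position: [556.8, 104.9, 61.1]
tcp_rot: [[-0.039, -0.01, 0.999], [-0.999, -0.003, -0.039], [0.004, -1.0, -0.009]]
contact_force: [-0.1, -0.3, 0.1]
gripper_width: -0.001
```

Request:
apply_moves:
  deltas: [0, 0.002, 0, 0, 0, 0, 0, 0, 0.0015, 0, 0, 0, 0, 0]

```text
time_s: 17.4
position: [557.0, 104.9, 57.8]
tcp_rot: [[-0.039, -0.009, 0.999], [-0.999, -0.003, -0.039], [0.003, -1.0, -0.009]]
contact_force: [0.1, 0.3, -0.8]
gripper_width: -0.001
```

Request:
apply_moves:
  deltas: [0, 0.001, 0, 0, 0, 0, 0, 0, 0.001, 0, 0, 0, 0, 0]

```text
time_s: 17.65
position: [557.1, 104.8, 56.9]
tcp_rot: [[-0.039, -0.009, 0.999], [-0.999, -0.002, -0.039], [0.003, -1.0, -0.009]]
contact_force: [-4.2, -0.5, 13.9]
gripper_width: -0.001
```

```bash
python3 frc.py
```

```text
17.95 [557.0918021  104.82911014  56.95237949] [-3.77665531  0.06091344 10.30950414] [0.51932231 0.42297098 0.18746949]
```

It held 10.3 N for 0.3 s without giving. I release it.

Request:
apply_moves:
  deltas: [0, -0.005, 0, 0, 0, 0, 0, 0, -0.03, 0, 0, 0, 0, 0, 0.02, -0.05, 0, 0, 0, 0, 0, 0.05, -0.05, 0, 0, 0, 0, 0, 0.06, -0.02, 0, 0, 0, 0, 0, 0.06, -0.01, 0.0, 0, 0, 0, 0, 0.02, 0, 0, 0, 0, 0, 0, 0, 0, 0, 0, 0, 0, 0]

```text
time_s: 18.95
position: [551.9, -105.3, 224.7]
tcp_rot: [[-0.037, -0.005, 0.999], [-0.999, -0.003, -0.037], [0.004, -1.0, -0.004]]
contact_force: [0.7, 0.5, 0.4]
gripper_width: -0.003
```

Run:
```python
from plan import *
p=read_camera("wrist");cv2.imwrite("pics/w11.png",p["pixels"])
q=read_camera("scene");cv2.imwrite("pics/sc11.png",cv2.resize(q["pixels"][130:270,160:320],None,fx=4.5,fy=4,interpolation=cv2.INTER_CUBIC))
t=read_camera("top");cv2.imwrite("pics/top11.png",t["pixels"])
```

```text
(no output)
```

View pics/w11.png

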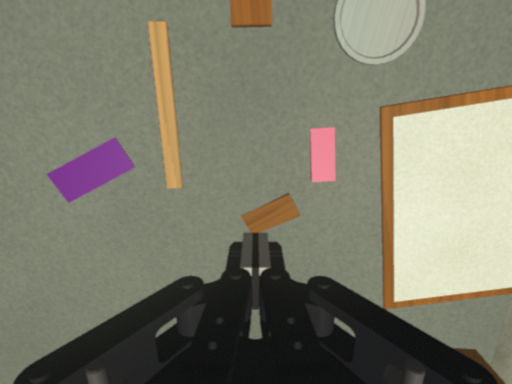

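View pics/sc11.png

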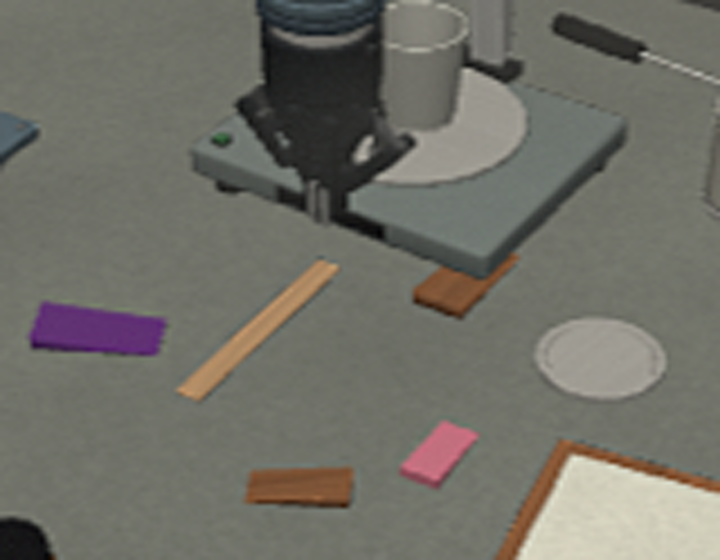

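View pics/top11.png

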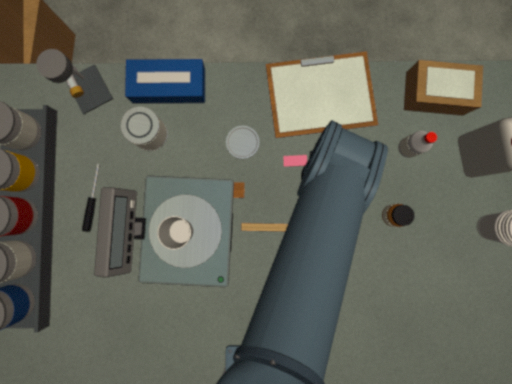

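Run:
```python
from plan import *
a=cv2.cvtColor(np.load("im0.npz")["top"],cv2.COLOR_BGR2GRAY).astype(np.float32)
t=read_camera("top");b=cv2.cvtColor(t["pixels"],cv2.COLOR_BGR2GRAY).astype(np.float32)
for n,(x0,y0,x1,y1) in dict(scale=(130,165,230,300),mast=(90,180,145,285),cup=(155,212,196,250)).items():
    print(n,cv2.phaseCorrelate(a[y0:y1,x0:x1].copy(),b[y0:y1,x0:x1].copy(),cv2.createHanningWindow((x1-x0,y1-y0),cv2.CV_32F)))
print(job_done())
```

```text
scale ((0.05268379345529439, 0.4819639465421375), 0.8452385016547309)
mast ((-0.01107420155674177, 0.055157957841991845), 1.0344599525869629)
cup ((0.38863862416899764, -0.04836059797301573), 0.9463873746660021)
the job is handed in; nothing more can be done
None
```

I pushed the wedge in squarely under the bare foot, pressed the corner to prove it, let go and handed the job in at about 19 s. No verdict is reported.

- **Wedge:** I nudged the larger brown wedge sideways into line, then pushed it by its back face with two fingertips. I estimate the foot within about 3 mm of its centre line. It went snug at a held push of about 5.7 N and stayed put when I backed off.
- **Press:** I pressed the front right corner with the shut fingers at about 10.3 N, held for 0.3 s. It had peaked at about 14 N. The tool read 56.9 mm at the corner, against the housing's 57 mm. There was also a sideways force of about 4 N during the press.
- **Last checks:** With the arm clear, pictures showed the wedge still under the corner and the cup and other things standing where they were. The top view showed shifts of at most 0.5 pixel (about 1.5 mm) for the scale, mast and cup.
- **What I could not check or fully reconcile:**
    - I had no direct reading of the scale's tilt or of the load on the wedge.
    - The two ways of fitting the scale from the top view disagreed by up to 9 mm. I used the corner fit and the close wrist view instead; these agreed to about 3 mm and fitted where the wedge met the foot.

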